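# Tip the stock scoops into the divided tray

## Task

Refill the divided tray. First take the oil bottle and the thread spool out of the tray and stand both upright on the worktop beside it; then take each scoop that has parts in it by its grip plate and tip its parts into their own cell - the setting dies into the largest cell, the bobbins into the middle one, the hexagon nuts into the smallest - so that none end up in a neighbouring cell or on the worktop, and stand each emptied scoop upright on the worktop, off the tray (a scoop that was empty from the start can stay where it is). Do not pick parts out of a scoop with the fingers (one that has spilled may be picked up), and leave the tumbler and the tape roll where they are.

Things in the scene. Friction and masses are not known exactly. Their poses are not given: they have to be found in the camera images.
- tray: grey sheet-metal divided tray, fixed to the worktop: outside 98 mm along its x, 248 mm along its y, 40 mm high (rim at z = 40 mm), walls and dividers 4 mm thick (dividers 38 mm high), inner floor 4 mm above the worktop. Three open cells stand in a row along its y, each 90 mm deep along its x. Origin at the centre of its underside on the worktop; z up
- cell_large (a point): centre of the inner floor of the large cell of the tray (96 mm wide along the tray's y, 90 mm along the tray's x); axes as the tray's. The setting dies belong here
- cell_middle (a point): centre of the inner floor of the middle cell of the tray (76 mm wide along the tray's y, 90 mm along the tray's x); axes as the tray's. The bobbins belong here
- cell_small (a point): centre of the inner floor of the small cell of the tray (60 mm wide along the tray's y, 90 mm along the tray's x); axes as the tray's. The hexagon nuts belong here
- scoop_a_grip (a point): hand scoop of the setting dies (it may be empty), 0.11 to 0.18 kg: the point to grip, on the upright black plate at its back, 62 mm above its underside. Scoop axes: z up, -x towards the spout. The plate is 10 mm thick (x), 26 mm wide (y), and 84 mm high from the underside up. The pan lies in front of it, its middle 45 mm from here along -x
- scoop_a_lip (a point): mid-edge of that scoop's spout, 87 mm from the grip point along -x and 55.5 mm below it; same axes. Pan of slippery aluminium: 38 mm wide outside, 32 inside, walls 26 mm high (18 at the spout); flat floor 3 mm thick, its last 17 mm rising 12 degrees to the spout. Tipped spout-down 40 to 50 degrees all parts slide out; 20 is not enough
- die_1_mid (a point): steel setting die, a turned stub 22 mm in diameter and 30 mm long, one of up to two (either may be absent) standing one behind the other in the pan of their scoop; this point is its centre half-way along, its z axis is the axis of the part
- die_2_mid (a point): steel setting die, a turned stub 22 mm in diameter and 30 mm long, one of up to two (either may be absent) standing one behind the other in the pan of their scoop; this point is its centre half-way along, its z axis is the axis of the part
- scoop_b_grip (a point): hand scoop of the bobbins (it may be empty), 0.11 to 0.18 kg: the point to grip, on the upright black plate at its back, 62 mm above its underside. Scoop axes: z up, -x towards the spout. The plate is 10 mm thick (x), 26 mm wide (y), and 84 mm high from the underside up. The pan lies in front of it, its middle 45 mm from here along -x
- scoop_b_lip (a point): mid-edge of that scoop's spout, 87 mm from the grip point along -x and 55.5 mm below it; same axes. Pan of slippery aluminium: 38 mm wide outside, 32 inside, walls 26 mm high (18 at the spout); flat floor 3 mm thick, its last 17 mm rising 12 degrees to the spout. Tipped spout-down 40 to 50 degrees all parts slide out; 20 is not enough
- bobbin_1_mid (a point): flat metal sewing-machine bobbin with thread, 21 mm in diameter and 11 mm thick, one of up to two (either may be absent) standing one behind the other in the pan of their scoop; this point is its centre half-way along, its z axis is the axis of the part
- bobbin_2_mid (a point): flat metal sewing-machine bobbin with thread, 21 mm in diameter and 11 mm thick, one of up to two (either may be absent) standing one behind the other in the pan of their scoop; this point is its centre half-way along, its z axis is the axis of the part
- scoop_c_grip (a point): hand scoop of the hexagon nuts (it may be empty), 0.11 to 0.18 kg: the point to grip, on the upright black plate at its back, 62 mm above its underside. Scoop axes: z up, -x towards the spout. The plate is 10 mm thick (x), 26 mm wide (y), and 84 mm high from the underside up. The pan lies in front of it, its middle 45 mm from here along -x
- scoop_c_lip (a point): mid-edge of that scoop's spout, 87 mm from the grip point along -x and 55.5 mm below it; same axes. Pan of slippery aluminium: 38 mm wide outside, 32 inside, walls 26 mm high (18 at the spout); flat floor 3 mm thick, its last 17 mm rising 12 degrees to the spout. Tipped spout-down 40 to 50 degrees all parts slide out; 20 is not enough
- nut_1_mid (a point): plain steel hexagon nut, 19 mm across the flats and 12 mm thick, one of up to two (either may be absent) standing one behind the other in the pan of their scoop; this point is its centre half-way along, its z axis is the axis of the part
- nut_2_mid (a point): plain steel hexagon nut, 19 mm across the flats and 12 mm thick, one of up to two (either may be absent) standing one behind the other in the pan of their scoop; this point is its centre half-way along, its z axis is the axis of the part
- oiler_mid (a point): plastic oil bottle with a long spout, 42 mm in diameter up to 80 mm and thin above, 124 mm tall, 0.12 kg: centre of the bottle, 62 mm above its foot; z up along the bottle. It has been parked standing in the middle cell of the tray
- tumbler: bystander: steel drinking tumbler, 70 mm wide, 87 mm tall; origin under its centre
- spool_mid (a point): spool of white sewing thread, 33 mm in diameter, 55 mm tall, 0.06 kg: its centre, half-way up; z up along the spool. It has been parked standing in the large cell of the tray, so its top 19 mm stand above the rim
- tape: bystander: roll of paper tape lying flat, 80 mm wide, 19 mm high; origin under its centre
There are look-alikes about, which are no part of the job. Leave any pink or yellow look-alike of the part that bears scoop_a_grip alone.

How it is judged:
By the outcome, as a careful person would: the job done as asked, in the order asked, and still so for the second after the job is handed in, with the robot touching nothing.
Of die_1, die_2, bobbin_1, bobbin_2, nut_1, nut_2 only 4 to 6 are there at a start; the rules pass over those that are not, and their reading is None.
At some moment in a run one of scoop_a, scoop_b, scoop_c may be knocked a few centimetres aside while the robot is not near it.
It also fails if it takes over 192 s, if anything falls off the work surface, if the arm or the gripper's body presses on something with over 40 N, if the wrist force passes 120 N, or if a joint passes its speed limit or range.

## Robot

A 6-joint arm with a two-finger parallel gripper is mounted at the origin on a cart in front of the work surface, level with it; the furniture and walls round the work are solid. World frame = base frame: x ahead of the robot, y to its left, z up, the work surface at z = 0. Lengths are in m, angles in rad, forces in N, time in s.
With the tool pointing down it reaches from about 0.25 to 0.775 m from the base axis. Payload 4 kg.
Tool frame: the origin (TCP) lies at the very end of the fingers, on their centre line; the grasp point (between the pads) lies 19 mm behind it; z points along the fingers, y is the line along which they close (so a half turn about z gives the same grasp; the last joint's range is limited). The gripper opens to 94 mm and grips with 3 to 60 N. Pads are 16 mm wide; open, the fingers measure 119 mm over their backs; the gripper's body (75 mm by 177 mm) begins 78 mm behind the grasp point.
Start: joints at [1.095, 0.087, 1.371, -0, 1.684, -0.103], TCP at [0.2, 0.512, 0.206] pointing down, gripper open.
Joint ranges: [-3.1, 3.1], [-0.76, 2.03], [0.27, 2.55], [-1.08, 4.22], [0.17, 2.65], [-2.57, 2.57]. Speed limits (rad/s): [2.79, 2.79, 3.14, 3.14, 3.14, 3.14].

## Interface

Orientations are given as [roll, pitch, yaw] about the fixed x, y, z axes, in that order (R = Rz(yaw) Ry(pitch) Rx(roll)).
In Python, from bench import robot, vision gives the robot as it stands.
- The arm moves only by the shell command python3 -m crank 'ROWS'. ROWS is JSON, a list of rows, each a list of 3 entries, a list of its own where there are three numbers: the closure, from 0 (fully open) to 1 (shut), then the shift along the tool's x, y, z in m, then the turn, a rotation vector about the tool's x, y, z in degrees. A call has 1 to 8 rows; each row shifts and turns the commanded pose from where the row before left it, along the tool's axes as they then stand; what a row does not reach is not made up. A row lasts 1/10 s, in which the tool goes at most 50 mm and 8.59 degrees, less where a joint would pass 70% of its speed; a pose out of reach is approached as far as the arm can. A call with a gripper value outside its range is refused whole. The fingers move at their own pace and stop on an object; the grip force is fixed at half the most. Time passes only in rows, so rows that do not move let the fingers close. It gives the time, the measured TCP pose, the force, the opening and the grip force at its end, in the units of the state.
- robot.get_obs(): the state, without advancing time (a new reading comes with each control period).
- vision.snapshot(name): name is "scene" or "top"; returns a dict with "color" (480x640x3 uint8, red, green, blue), "z_map" (480x640 float32, m along the optical axis (not along the pixel's ray), 0 where there is no reading), "fx", "fy", "cx", "cy" (pixels), "R" (3x3) and "t" (3): a world point X has camera coordinates R X + t. Camera axes: x right, y down, z forward; pixel columns grow to the right and rows downward; lengths in m; the calibration is good to about 2 mm. A picture is of the moment at which its call begins.
- robot.close_job(): hands the job in; it is judged then, once.
The state is a dict: "time": time; "joint_positions": joint angles; "qvel": joint speeds; "joint_torque": joint torques, N m; "tool_pos": TCP position; "ee_rot": TCP orientation; "wrist_force": force on the tool from outside, world axes, zero at the start; "wrist_torque": the same for the moment, N m; "width": finger opening in m; "finger_force": force on a finger pad.
Only numpy, scipy, OpenCV 4.12 (cv2) and the standard library are available. Lean on these libraries where they do the work, as an engineer would, in place of code of your own. Each camera call takes 0.05 s, during which the arm holds its last target. There are 200 camera calls.

## Working session

There is one attempt and no reset: what is moved stays moved. The work goes in short steps, Python scripts to look and compute and a shell command to move; the robot and the scene stay as the last step left them, time stands still between calls to the robot, and variables do not carry over. Pictures are saved under pics/ and viewed, at most 14 in all, crops included, and the job is handed in when it is done.

```bash
ls; mkdir -p pics
python3 - <<'E'
from bench import robot, vision
import cv2,numpy as np
for n in("scene","top"):
    s=vision.snapshot(n); cv2.imwrite(f"pics/{n}0.png",s["color"][...,::-1]); np.savez(f"{n}0.npz",**s)
    print(n,s["fx"],s["cx"],s["cy"],np.round(s["R"],3).tolist(),np.round(s["t"],3), "cam",np.round(-s["R"].T@s["t"],3))
print(robot.get_obs())
E
```

```text
pics
scene 449.8270176731369 321.9394207498797 238.46589402899758 [[0.646, -0.764, 0.008], [-0.484, -0.417, -0.769], [0.591, 0.492, -0.639]] [-0.449  0.28   0.711] cam [ 0.006 -0.576  0.673]
top 555.7889106899784 325.0754031034482 236.57286895535123 [[-0.155, -0.988, -0.001], [-0.967, 0.152, -0.203], [0.201, -0.031, -0.979]] [-0.022  0.572  1.093] cam [ 0.331 -0.075  1.186]
{'time': 0.1, 'joint_positions': array([ 1.09486132e+00,  8.79086292e-02,  1.37208175e+00, -2.90741594e-05,
        1.68360032e+00, -1.03111723e-01]), 'qvel': array([ 9.22640670e-04, -1.23380013e-03, -4.46935676e-03,  1.25413603e-03,
       -1.53698123e-03,  3.25888249e-05]), 'joint_torque': array([ 2.63922710e-03, -3.41249228e+01, -3.03304410e+01,  7.19660986e-02,
        3.03950545e-02, -9.79895026e-05]), 'tool_pos': array([0.20013016, 0.51177214, 0.20441702]), 'ee_rot': array([-3.13960225e+00, -1.76914366e-04,  2.76876595e+00]), 'wrist_force': array([-0.31241795,  0.373954  , -0.90882901]), 'wrist_torque': array([ 0.00466196, -0.01952056, -0.00326911]), 'finger_force': 0.0, 'width': 0.09391780345272278}
```

View pics/scene0.png

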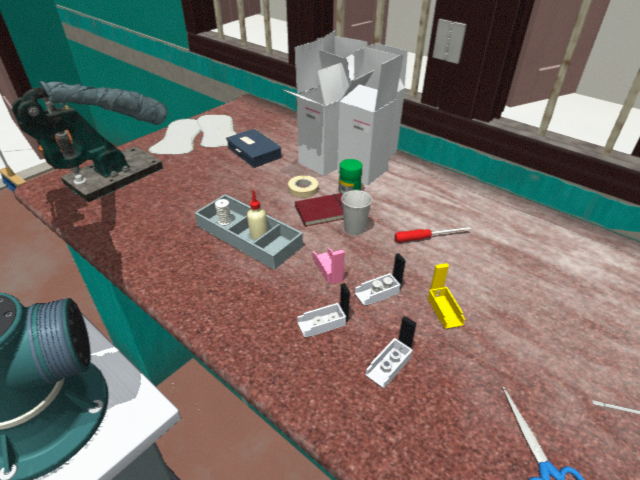

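View pics/top0.png

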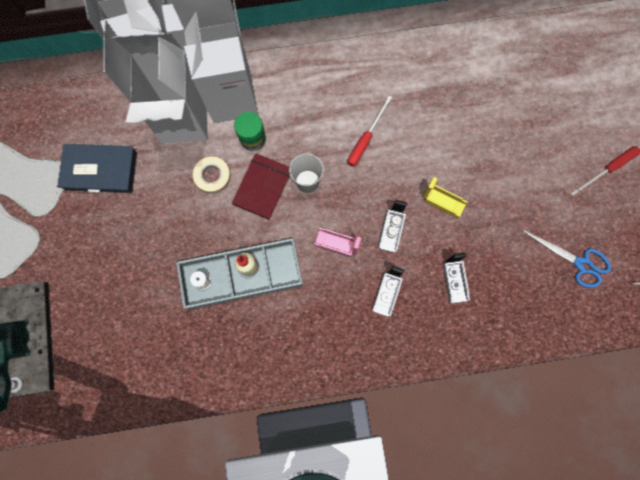

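```bash
cat > h.py <<'E'
import numpy as np,cv2
def ld(n): return dict(np.load(n+".npz"))
def snap(n,f=None):
    from bench import vision
    s=vision.snapshot(n)
    if f: np.savez(f,**s)
    return s
def ray(s,u,v,z):
    d=s["R"].T@np.array([(u-s["cx"])/s["fx"],(v-s["cy"])/s["fy"],1]); c=-s["R"].T@s["t"]
    return c+d*(z-c[2])/d[2]
def proj(s,X):
    p=s["R"]@np.array(X)+s["t"]; return s["fx"]*p[0]/p[2]+s["cx"],s["fy"]*p[1]/p[2]+s["cy"]
def tri(s1,p1,s2,p2):
    A=[];b=[]
    for s,(u,v) in((s1,p1),(s2,p2)):
        d=s["R"].T@np.array([(u-s["cx"])/s["fx"],(v-s["cy"])/s["fy"],1]);d/=np.linalg.norm(d);c=-s["R"].T@s["t"]
        P=np.eye(3)-np.outer(d,d);A.append(P);b.append(P@c)
    return np.linalg.lstsq(np.vstack(A),np.hstack(b),rcond=None)[0]
def cloud(s):
    v,u=np.mgrid[:480,:640];z=s["z_map"]
    P=np.stack([(u-s["cx"])/s["fx"]*z,(v-s["cy"])/s["fy"]*z,z],-1)
    P=(P-s["t"])@s["R"]; P[z==0]=np.nan
    return P
E
python3 - <<'E'
from h import *
a=ld("scene0")["color"][250:390,290:470,::-1];b=ld("top0")["color"][170:330,310:480,::-1]
cv2.imwrite("pics/c0.png",np.hstack([cv2.resize(x,(400,round(400*x.shape[0]/x.shape[1])),interpolation=cv2.INTER_CUBIC)[:311] for x in(a,b)]))
for n in("scene0","top0"):
    s=ld(n);P=cloud(s);hsv=cv2.cvtColor(s["color"],cv2.COLOR_RGB2HSV)
    # objects above table in workspace
    m=((P[...,2]>.02)&(P[...,2]<.2)&(P[...,0]>.2)&(P[...,0]<.8)&(np.abs(P[...,1])<.5)).astype(np.uint8)
    k,l,st,c=cv2.connectedComponentsWithStats(m)
    for i in range(1,k):
        if st[i,4]>25:
            q=P[l==i]; print(n,np.round(c[i]),st[i,4],np.round(np.nanmedian(q,0),3),np.round(np.nanpercentile(q[:,2],97),3))
E
```

```text
scene0 [248. 148.] 617 [0.769 0.34  0.037] 0.039
scene0 [121. 179.] 316 [0.442 0.492 0.025] 0.027
scene0 [353. 203.] 1199 [ 0.711 -0.086  0.064] 0.088
scene0 [303. 183.] 181 [0.748 0.112 0.021] 0.023
scene0 [249. 226.] 2810 [0.517 0.055 0.037] 0.092
scene0 [412. 233.] 213 [ 0.756 -0.221  0.024] 0.028
scene0 [334. 263.] 415 [ 0.535 -0.173  0.048] 0.086
scene0 [388. 278.] 691 [ 0.591 -0.269  0.033] 0.085
scene0 [441. 287.] 588 [ 0.63  -0.354  0.033] 0.085
scene0 [333. 308.] 583 [ 0.461 -0.24   0.028] 0.086
scene0 [400. 342.] 687 [ 0.474 -0.374  0.036] 0.086
top0 [360. 148.] 244 [ 0.756 -0.219  0.022] 0.026
top0 [251. 140.] 226 [0.795 0.013 0.062] 0.085
top0 [306. 169.] 651 [ 0.723 -0.094  0.06 ] 0.088
top0 [ 98. 177.] 1736 [0.774 0.351 0.034] 0.039
top0 [438. 194.] 251 [ 0.625 -0.356  0.026] 0.086
top0 [397. 214.] 272 [ 0.598 -0.271  0.035] 0.085
top0 [396. 220.] 63 [ 0.58  -0.268  0.032] 0.035
top0 [393. 230.] 64 [ 0.559 -0.257  0.032] 0.036
top0 [346. 243.] 215 [ 0.54  -0.161  0.026] 0.085
top0 [239. 271.] 1784 [0.526 0.064 0.04 ] 0.096
top0 [457. 267.] 285 [ 0.472 -0.37   0.027] 0.084
top0 [393. 280.] 256 [ 0.462 -0.238  0.028] 0.085
top0 [199. 279.] 242 [0.515 0.157 0.057] 0.061
top0 [ 44. 336.] 623 [0.454 0.493 0.023] 0.026
```

View pics/c0.png

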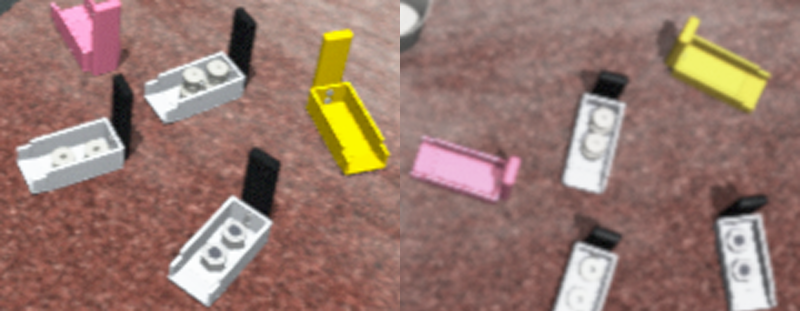

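```bash
cat > m.py <<'E'
from h import *
def near(P,c,r): return np.hypot(P[...,0]-c[0],P[...,1]-c[1])<r
def rect(q):
    (c,wh,a)=cv2.minAreaRect((q[:,:2]*1000).astype(np.float32)); return np.round(c,1),np.round(wh,1),round(a,1)
def scoops(S,cs,names="ABC"):
    for n,c in zip(names,cs):
        g=[];w=[]
        for s in S:
            P=cloud(s);hsv=cv2.cvtColor(s["color"],cv2.COLOR_RGB2HSV)
            nr=near(P,c,.075)
            top=nr&(hsv[...,2]<90)&(P[...,2]>.078)&(P[...,2]<.095)
            pl=nr&(P[...,2]>.045)&(P[...,2]<.095)
            pan=nr&(P[...,2]>.006)&(P[...,2]<.03)&(hsv[...,2]>100)&(hsv[...,1]<60)
            print(n,"platetop",top.sum(),np.round(np.nanmean(P[top],0),4),"plate",rect(P[pl])if pl.sum()>4 else None,"pan",pan.sum(),rect(P[pan]) if pan.sum()>4 else None)
E
python3 - <<'E'
from m import *
S=[ld("scene0"),ld("top0")]
scoops(S,[(.57,-.265),(.45,-.235),(.455,-.37)])
for s in S:
    P=cloud(s)
    m=near(P,(.52,.07),.17)&(P[...,2]>.034)&(P[...,2]<.044); m&=(P[...,1]>-.1)
    k,l,st,c=cv2.connectedComponentsWithStats(m.astype(np.uint8)); i=1+np.argmax(st[1:,4]); print("tray",rect(P[l==i]),np.nanmedian(P[l==i][:,2]))
    for nm,c,z0,z1 in(("oil",(.52,.065),.05,.08),("spoolTop",(.515,.155),.05,.07),("oiltop",(.52,.065),.105,.14)):
        m=near(P,c,.05)&(P[...,2]>z0)&(P[...,2]<z1);q=P[m]; print(nm,m.sum(),np.round(q.min(0),3),np.round(q.max(0),3),rect(q))
for p in[(.2,.5,.2),(.5,.27,0),(.4,.27,0)]: print([np.round(proj(s,p)) for s in S])
E
```

```text
A platetop 62 [ 0.6028 -0.2761  0.0833] plate (array([ 604.3, -275.1]), array([25.9, 11.8]), 71.6) pan 698 (array([ 564.7, -257.6]), array([40.2, 89.4]), 66.3)
A platetop 55 [ 0.6032 -0.274   0.0824] plate (array([ 603.7, -274.7]), array([26.1, 11.5]), 70.1) pan 326 (array([ 555.3, -270.6]), array([71.7, 84.7]), 63.7)
B platetop 68 [ 0.4672 -0.2459  0.084 ] plate (array([ 469.2, -243.3]), array([28.1, 10.3]), 62.4) pan 957 (array([ 455. , -233.6]), array([ 44.7, 140.9]), 66.8)
B platetop 57 [ 0.4685 -0.2423  0.0828] plate (array([ 468.2, -243.7]), array([25.5,  9.8]), 63.3) pan 397 (array([ 453.8, -235. ]), array([ 40.7, 141.3]), 64.1)
C platetop 97 [ 0.4772 -0.3737  0.0836] plate (array([ 478. , -372.2]), array([25.7, 12.1]), 84.7) pan 964 (array([ 435.5, -371.2]), array([38.9, 90. ]), 88.9)
C platetop 60 [ 0.4771 -0.3718  0.0821] plate (array([ 477.8, -372.1]), array([26.5, 10.8]), 89.1) pan 473 (array([ 432.9, -371.9]), array([39.4, 85.2]), 88.3)
tray (array([518.2,  77. ]), array([100.1, 250.7]), 3.3) 0.039044928936933815
oil 255 [0.513 0.039 0.05 ] [0.553 0.076 0.08 ] (array([532.2,  57.6]), array([36.7, 39. ]), 76.4)
spoolTop 126 [0.5   0.143 0.05 ] [0.532 0.177 0.063] (array([516.6, 159.8]), array([30.8, 30. ]), 36.9)
oiltop 30 [0.529 0.058 0.106] [0.538 0.065 0.128] (array([533.9,  61.5]), array([6.9, 7.5]), 60.4)
tray (array([518.5,  77.3]), array([ 99.5, 249.5]), 2.8) 0.040074611024196995
oil 242 [0.513 0.039 0.05 ] [0.554 0.08  0.079] (array([532.8,  59.3]), array([41.4, 40.1]), 80.3)
spoolTop 188 [0.501 0.144 0.05 ] [0.532 0.175 0.062] (array([516.4, 159.4]), array([30.3, 30.6]), 51.4)
oiltop 18 [0.529 0.059 0.105] [0.536 0.065 0.127] (array([533.2,  61.6]), array([5.2, 6.4]), 56.8)
[array([-11., 153.]), array([ -5., 486.])]
[array([191., 209.]), array([153., 297.])]
[array([157., 227.]), array([158., 345.])]
```

```bash
cat > d.py <<'E'
# usage: d.py x y z  -> remaining shift in present tool axes (mm); yaw & tilt report
import sys,numpy as np
from bench import robot
from scipy.spatial.transform import Rotation as Ro
o=robot.get_obs();R=Ro.from_euler("xyz",o["ee_rot"]).as_matrix()
print("pos",np.round(o["tool_pos"]*1e3,1),"rpy",np.round(np.degrees(o["ee_rot"]),1),"w",round(o["width"]*1e3,1),"F",round(o["finger_force"],1),"t",o["time"],"q",np.round(o["joint_positions"],2))
a=list(map(float,sys.argv[1:]))
for i in range(0,len(a),3): print("shift",np.round(R.T@(np.array(a[i:i+3])-o["tool_pos"]*1e3),1))
E
python3 -m crank '[[0.2,[-0.018,-0.047,0],[0,0,0]],[0.2,[-0.018,-0.047,0],[0,0,0]]]' && python3 -m crank '[[0.2,[0,0,0],[0,0,8.2]],[0.2,[0,0,0],[0,0,8.2]],[0.2,[0,0,0],[0,0,8.2]],[0.2,[0,0,0],[0,0,8.2]],[0.2,[0,0,0],[0,0,8.2]],[0.2,[0,0,0],[0,0,8.2]],[0.2,[0,0,0],[0,0,8.2]],[0.2,[0,0,0],[0,0,8.2]]]' && python3 d.py 533 60 204
```

```text
time: 0.3
tool_pos: [0.1993, 0.4112, 0.2034]
ee_rot: [-3.137, -0.001, 2.77]
wrist_force: [0.5, -0.7, 0.9]
width: 0.0814
finger_force: 0.0
time: 1.1
tool_pos: [0.1994, 0.412, 0.2049]
ee_rot: [-3.141, 0.001, 1.618]
wrist_force: [-0.9, -0.2, -1.3]
width: 0.0752
finger_force: 0.0
pos [199.4 412.  204.9] rpy [-180.     0.    92.7] w 75.2 F 0.0 t 1.1 q [ 1.   -0.12  1.58  0.    1.69  0.95]
shift [-367.3  316.6    1. ]
```

```bash
python3 -m crank '[[0.2,[-0.036,0.0316,0],[0,0,0]],[0.2,[-0.036,0.0316,0],[0,0,0]],[0.2,[-0.036,0.0316,0],[0,0,0]],[0.2,[-0.036,0.0316,0],[0,0,0]],[0.2,[-0.036,0.0316,0],[0,0,0]],[0.2,[-0.036,0.0316,0],[0,0,0]],[0.2,[-0.036,0.0316,0],[0,0,0]],[0.2,[-0.036,0.0316,0],[0,0,0]]]' >/dev/null && python3 -m crank '[[0.2,[-0.037,0.032,0],[0,0,0]],[0.2,[-0.037,0.032,0],[0,0,0]],[0.2,[0,0,0],[0,0,0]]]' && python3 d.py 533 60 52
```

```text
time: 2.2
tool_pos: [0.5376, 0.063, 0.2034]
ee_rot: [-3.139, 0.002, 1.617]
wrist_force: [0.6, 1.4, -0.7]
width: 0.0752
finger_force: 0.0
pos [537.6  63.  203.4] rpy [-1.799e+02  1.000e-01  9.270e+01] w 75.2 F 0.0 t 2.2 q [ 0.01  0.07  1.39 -0.    1.68 -0.03]
shift [ -2.5  -4.4 151.4]
```

```bash
python3 -m crank '[[0.2,[-0.0025,-0.0045,0.038],[0,0,0]],[0.2,[0,0,0.038],[0,0,0]],[0.2,[0,0,0.038],[0,0,0]],[0.2,[0,0,0.037],[0,0,0]],[0.2,[0,0,0],[0,0,0]]]' && python3 d.py 533 60 52 && python3 -m crank '[[0.9,[0,0,0],[0,0,0]],[0.9,[0,0,0],[0,0,0]],[0.9,[0,0,0],[0,0,0]],[0.9,[0,0,0],[0,0,0]],[0.9,[0,0,0],[0,0,0]],[0.9,[0,0,0],[0,0,0]]]' && python3 d.py
```

```text
time: 2.7
tool_pos: [0.5251, 0.0653, 0.0481]
ee_rot: [-3.128, -0.001, 1.624]
wrist_force: [-1.7, -0.0, -0.6]
width: 0.0755
finger_force: 0.0
pos [525.1  65.3  48.1] rpy [-179.2   -0.    93.1] w 75.5 F 0.0 t 2.7 q [ 0.02  0.14  1.64  0.    1.38 -0.04]
shift [-5.7  7.5 -4. ]
time: 3.3
tool_pos: [0.5319, 0.0648, 0.0561]
ee_rot: [3.139, 0.0, 1.624]
wrist_force: [-0.4, -0.6, 5.6]
width: 0.0406
finger_force: 30.0
pos [531.9  64.8  56.1] rpy [179.8   0.   93. ] w 40.6 F 30.0 t 3.3 q [ 0.02  0.13  1.62  0.    1.38 -0.04]
```

```bash
python3 -m crank '[[0.9,[0,0,-0.03],[0,0,0]],[0.9,[0,0,-0.03],[0,0,0]],[0.9,[0,0,-0.03],[0,0,0]],[0.9,[0,0,-0.025],[0,0,0]],[0.9,[0,0,0],[0,0,0]],[0.9,[0,0,0],[0,0,0]]]' && python3 d.py 500 272 170
```

```text
time: 3.9
tool_pos: [0.5306, 0.0648, 0.1687]
ee_rot: [-3.141, -0.0, 1.624]
wrist_force: [-0.0, 1.0, -0.9]
width: 0.0409
finger_force: 29.9
pos [530.6  64.8 168.7] rpy [-180.   -0.   93.] w 40.9 F 29.9 t 3.9 q [ 0.02  0.06  1.47  0.    1.61 -0.04]
shift [208.5 -19.5  -1.2]
```

```bash
python3 -m crank '[[0.9,[0.03,-0.003,0],[0,0,0]],[0.9,[0.03,-0.003,0],[0,0,0]],[0.9,[0.03,-0.003,0],[0,0,0]],[0.9,[0.03,-0.003,0],[0,0,0]],[0.9,[0.03,-0.003,0],[0,0,0]],[0.9,[0.03,-0.0025,0],[0,0,0]],[0.9,[0.03,-0.002,0],[0,0,0]],[0.9,[0,0,0],[0,0,0]]]' >/dev/null&& python3 -m crank '[[0.9,[0,0,0.03],[0,0,0]],[0.9,[0,0,0.03],[0,0,0]],[0.9,[0,0,0.03],[0,0,0]],[0.9,[0,0,0.01],[0,0,0]],[0.9,[0,0,0],[0,0,0]],[0.9,[0,0,0],[0,0,0]],[0.9,[0,0,0],[0,0,0]]]' && python3 d.py 500 272 53
```

```text
time: 5.4
tool_pos: [0.5015, 0.2738, 0.0715]
ee_rot: [3.138, -0.001, 1.624]
wrist_force: [0.3, 1.2, -0.4]
width: 0.0407
finger_force: 29.9
pos [501.5 273.8  71.5] rpy [ 1.798e+02 -1.000e-01  9.300e+01] w 40.7 F 29.9 t 5.4 q [ 0.4   0.2   1.52 -0.    1.42  0.35]
shift [-1.8 -1.7 18.5]
```

```bash
python3 -m crank '[[0.9,[0,0,0.01],[0,0,0]],[0.9,[0,0,0.006],[0,0,0]],[0.9,[0,0,0],[0,0,0]],[0.9,[0,0,0],[0,0,0]]]' && python3 -m crank '[[0.9,[0,0,0.002],[0,0,0]],[0.9,[0,0,0],[0,0,0]],[0.9,[0,0,0],[0,0,0]]]'
python3 - <<'E'
from m import *
s=snap("top");P=cloud(s)
m=near(P,(.5,.273),.03)&(P[...,2]>.05);print(m.sum(),np.nanmax(P[m][:,2]))
s=snap("scene");cv2.imwrite("pics/o1.png",cv2.resize(s["color"][120:300,100:320,::-1],None,fx=2,fy=2))
P=cloud(s);hsv=cv2.cvtColor(s["color"],cv2.COLOR_RGB2HSV)
m=near(P,(.5,.273),.035)&(P[...,2]<.05);print(np.nanmin(P[m][:,2]))
E
```

```text
time: 5.8
tool_pos: [0.5, 0.2734, 0.0532]
ee_rot: [-3.141, 0.0, 1.624]
wrist_force: [0.4, -0.7, -1.0]
width: 0.0404
finger_force: 29.9
time: 6.1
tool_pos: [0.5005, 0.2737, 0.0521]
ee_rot: [3.141, -0.001, 1.624]
wrist_force: [-0.2, 0.8, 2.5]
width: 0.0408
finger_force: 29.9
1918 0.4448947000060249
-0.7903361157789215
```

View pics/o1.png

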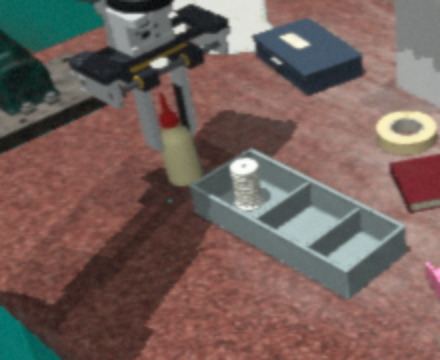

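```bash
python3 -m crank '[[0.3,[0,0,0],[0,0,0]],[0.3,[0,0,0],[0,0,0]],[0.3,[0,0,0],[0,0,0]],[0.3,[0,0,0],[0,0,0]],[0.3,[0,0,-0.03],[0,0,0]],[0.3,[0,0,-0.04],[0,0,0]],[0.3,[0,0,-0.04],[0,0,0]],[0.3,[0,0,0],[0,0,0]]]' && python3 d.py 516.5 159.6 162
```

```text
time: 7.0
tool_pos: [0.5036, 0.275, 0.1691]
ee_rot: [3.129, -0.005, 1.624]
wrist_force: [0.9, 0.8, 0.4]
width: 0.0656
finger_force: 0.0
pos [503.6 275.  169.1] rpy [179.3  -0.3  93. ] w 65.6 F 0.0 t 7.0 q [0.4  0.14 1.39 0.   1.6  0.35]
shift [-116.     6.6    6.6]
```

```bash
python3 -m crank '[[0.47,[-0.039,0.003,0],[0,0,0]],[0.47,[-0.039,0.003,0],[0,0,0]],[0.47,[-0.038,0.003,0],[0,0,0]],[0.47,[0,0,0],[0,0,0]],[0.47,[0,0,0],[0,0,0]],[0.47,[0,0,0],[0,0,0]]]' && python3 d.py 516.5 159.6 28
```

```text
time: 7.6
tool_pos: [0.515, 0.159, 0.161]
ee_rot: [-3.141, -0.001, 1.625]
wrist_force: [0.1, 0.7, -0.2]
width: 0.0496
finger_force: 0.0
pos [515. 159. 161.] rpy [-180.    -0.    93.1] w 49.6 F 0.0 t 7.6 q [0.19 0.08 1.47 0.   1.6  0.14]
shift [  0.5   1.6 133. ]
```

```bash
python3 -m crank '[[0.47,[0,0.0015,0.035],[0,0,0]],[0.47,[0,0,0.035],[0,0,0]],[0.47,[0,0,0.015],[0,0,0]],[0.47,[0,0,0],[0,0,0]],[0.47,[0,0,0],[0,0,0]],[0.47,[0,0,0],[0,0,0]]]' && python3 d.py 516.5 159.6 28  && python3 -m crank '[[0.47,[0,0,0.02],[0,0,0]],[0.47,[0,0,0.02],[0,0,0]],[0.47,[0,0,0.008],[0,0,0]],[0.47,[0,0,0],[0,0,0]],[0.9,[0,0,0],[0,0,0]],[0.9,[0,0,0],[0,0,0]],[0.9,[0,0,0],[0,0,0]],[0.9,[0,0,0],[0,0,0]]]'; python3 d.py
```

```text
time: 8.2
tool_pos: [0.5183, 0.1589, 0.0787]
ee_rot: [3.138, -0.001, 1.624]
wrist_force: [0.1, -0.3, 0.1]
width: 0.05
finger_force: 0.0
pos [518.3 158.9  78.7] rpy [179.8  -0.   93.1] w 50.0 F 0.0 t 8.2 q [0.19 0.13 1.58 0.   1.43 0.14]
shift [ 0.8 -2.  50.7]
time: 9.0
tool_pos: [0.5179, 0.1584, 0.0299]
ee_rot: [3.139, -0.001, 1.624]
wrist_force: [0.1, 0.7, 3.8]
width: 0.0324
finger_force: 30.0
pos [517.9 158.4  29.9] rpy [179.8  -0.   93. ] w 32.4 F 30.0 t 9.0 q [0.19 0.17 1.64 0.   1.33 0.14]
```

```bash
python3 -m crank '[[0.9,[0,0,-0.025],[0,0,0]],[0.9,[0,0,-0.025],[0,0,0]],[0.9,[0,0,-0.025],[0,0,0]],[0.9,[0,0,-0.015],[0,0,0]],[0.9,[0,0,0],[0,0,0]],[0.9,[0,0,0],[0,0,0]]]' && python3 d.py 380 190 120
```

```text
time: 9.6
tool_pos: [0.5165, 0.1581, 0.1178]
ee_rot: [-3.141, 0.0, 1.624]
wrist_force: [0.5, -0.8, -1.7]
width: 0.0324
finger_force: 30.0
pos [516.5 158.1 117.8] rpy [-180.    0.   93.] w 32.4 F 30.0 t 9.6 q [0.19 0.1  1.53 0.   1.51 0.14]
shift [  39.1 -134.6   -2.1]
```

```bash
python3 -m crank '[[0.9,[0.009,-0.033,0],[0,0,0]],[0.9,[0.01,-0.034,0],[0,0,0]],[0.9,[0.01,-0.034,0],[0,0,0]],[0.9,[0.01,-0.034,0],[0,0,0]],[0.9,[0,0,0],[0,0,0]],[0.9,[0,0,0],[0,0,0]]]' && python3 -m crank '[[0.9,[0,0,0.025],[0,0,0]],[0.9,[0,0,0.025],[0,0,0]],[0.9,[0,0,0.02],[0,0,0]],[0.9,[0,0,0.011],[0,0,0]],[0.9,[0,0,0],[0,0,0]],[0.9,[0,0,0],[0,0,0]],[0.9,[0,0,0],[0,0,0]]]'; python3 d.py 380 190 26
```

```text
time: 10.2
tool_pos: [0.3791, 0.1899, 0.1172]
ee_rot: [-3.14, 0.001, 1.625]
wrist_force: [-0.1, 0.0, -0.8]
width: 0.0325
finger_force: 30.0
time: 10.9
tool_pos: [0.3812, 0.1903, 0.0386]
ee_rot: [3.139, -0.001, 1.624]
wrist_force: [0.4, 0.4, -0.8]
width: 0.0326
finger_force: 30.0
pos [381.2 190.3  38.6] rpy [179.9  -0.   93. ] w 32.6 F 30.0 t 10.9 q [ 0.33 -0.1   1.89  0.    1.34  0.28]
shift [-0.2 -1.3 12.6]
```

```bash
python3 -m crank '[[0.9,[0,0,0.008],[0,0,0]],[0.9,[0,0,0.003],[0,0,0]],[0.9,[0,0,0],[0,0,0]],[0.9,[0,0,0],[0,0,0]]]' && python3 -m crank '[[0.9,[0,0,0.0015],[0,0,0]],[0.9,[0,0,0],[0,0,0]],[0.9,[0,0,0],[0,0,0]]]'
```

```text
time: 11.3
tool_pos: [0.3799, 0.19, 0.0265]
ee_rot: [-3.142, -0.0, 1.624]
wrist_force: [0.2, 0.1, -0.5]
width: 0.0323
finger_force: 30.0
time: 11.6
tool_pos: [0.3802, 0.1901, 0.0258]
ee_rot: [3.141, -0.0, 1.624]
wrist_force: [-2.0, -0.9, 5.2]
width: 0.0326
finger_force: 30.0
```

```bash
python3 -m crank '[[0.4,[0,0,0],[0,0,0]],[0.4,[0,0,0],[0,0,0]],[0.4,[0,0,0],[0,0,0]],[0.4,[0,0,0],[0,0,0]],[0.4,[0,0,-0.03],[0,0,0]],[0.4,[0,0,-0.04],[0,0,0]],[0.4,[0,0,-0.05],[0,0,0]],[0.4,[0,0,-0.05],[0,0,0]]]' >/dev/null
python3 - <<'E'
from m import *
S=[snap("scene","scene1"),snap("top","top1")]
scoops(S,[(.57,-.265),(.45,-.235),(.455,-.37)])
cv2.imwrite("pics/s1.png",np.hstack([cv2.resize(s["color"][...,::-1],(400,300)) for s in S]))
E
python3 d.py 468 -243 200
```

```text
A platetop 62 [ 0.6028 -0.2763  0.0833] plate (array([ 604.6, -273.8]), array([27.5, 11.2]), 64.6) pan 694 (array([ 565.9, -257.8]), array([40.8, 89.5]), 66.2)
A platetop 52 [ 0.6034 -0.2733  0.0825] plate (array([ 603.9, -274.9]), array([25.8, 11. ]), 65.4) pan 337 (array([ 562.1, -257. ]), array([38.2, 84.9]), 66.9)
B platetop 67 [ 0.4677 -0.2453  0.0839] plate (array([ 468.9, -243.8]), array([25.9, 10.2]), 62.7) pan 945 (array([ 455.1, -233.6]), array([ 44. , 140.5]), 65.6)
B platetop 53 [ 0.4685 -0.2426  0.0828] plate (array([ 468.4, -243.6]), array([25.3, 10.2]), 64.2) pan 412 (array([ 453.9, -234.5]), array([ 41.4, 141.4]), 65.2)
C platetop 93 [ 0.4773 -0.3734  0.0838] plate (array([ 477.7, -372.8]), array([26.3, 11.3]), 83.9) pan 963 (array([ 435.7, -371.2]), array([39.2, 89.8]), 88.8)
C platetop 59 [ 0.4773 -0.3715  0.0829] plate (array([ 477.5, -372.6]), array([10.6, 26.9]), 0.6) pan 478 (array([ 433.4, -372.1]), array([40. , 86.4]), 88.8)
pos [383.9 191.4 203.2] rpy [179.1  -0.3  93. ] w 56.2 F 0.0 t 12.5 q [ 0.33 -0.2   1.65  0.    1.68  0.28]
shift [-438.2   60.9    2.1]
```

View pics/s1.png

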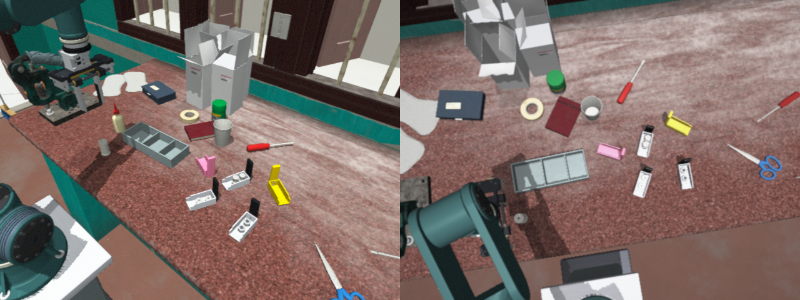

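```bash
python3 -m crank '[[0.45,[-0.048,0.007,0],[0,0,0]],[0.45,[-0.048,0.007,0],[0,0,0]],[0.45,[-0.048,0.007,0],[0,0,0]],[0.45,[-0.048,0.007,0],[0,0,0]],[0.45,[-0.048,0.007,0],[0,0,0]],[0.45,[-0.048,0.007,0],[0,0,0]],[0.45,[-0.048,0.006,0],[0,0,0]],[0.45,[-0.048,0.006,0],[0,0,0]]]' >/dev/null;  python3 -m crank '[[0.45,[-0.048,0.006,0],[0,0,0]],[0.45,[0,0,0],[0,0,7.1]],[0.45,[0,0,0],[0,0,7.1]],[0.45,[0,0,0],[0,0,7.1]],[0.45,[0,0,0],[0,0,7.1]],[0.45,[0,0,0],[0,0,0]],[0.45,[0,0,0],[0,0,0]]]';python3 d.py 468.5 -243.7 43
```

```text
time: 14.0
tool_pos: [0.4626, -0.2381, 0.1942]
ee_rot: [-3.14, -0.0, 1.131]
wrist_force: [1.4, 0.3, 0.0]
width: 0.0518
finger_force: 0.0
pos [ 462.6 -238.1  194.2] rpy [-179.9   -0.    64.8] w 51.8 F 0.0 t 14.0 q [-0.58  0.02  1.46  0.    1.66 -0.14]
shift [ -2.6   7.9 151.2]
```

```bash
python3 -m crank '[[0.45,[-0.0025,0.008,0.035],[0,0,0]],[0.45,[0,0,0.035],[0,0,0]],[0.45,[0,0,0.03],[0,0,0]],[0.45,[0,0,0],[0,0,0]],[0.45,[0,0,0],[0,0,0]],[0.45,[0,0,0],[0,0,0]]]'>/dev/null;python3 d.py 468.5 -243.7 43;python3 - <<'E'
from m import *
scoops([snap("scene"),snap("top")],[(.45,-.235)],"B")
E
```

```text
pos [ 470.2 -244.7   97.3] rpy [179.8   0.   64.7] w 51.6 F 0.0 t 14.6 q [-0.59  0.09  1.59  0.    1.46 -0.14]
shift [ 0.2 -2.2 54.3]
B platetop 69 [ 0.4676 -0.2454  0.084 ] plate (array([ 468.7, -243.7]), array([27.1, 10. ]), 63.7) pan 926 (array([ 454.5, -234.6]), array([ 42.2, 140.6]), 63.9)
B platetop 0 [nan nan nan] plate None pan 96 (array([ 419.5, -217.9]), array([38.1, 63.8]), 61.7)m.py:14: RuntimeWarning: Mean of empty slice
  print(n,"platetop",top.sum(),np.round(np.nanmean(P[top],0),4),"plate",rect(P[pl])if pl.sum()>4 else None,"pan",pan.sum(),rect(P[pan]) if pan.sum()>4 else None)
```

```bash
python3 -m crank '[[0.45,[0,-0.002,0.025],[0,0,0]],[0.45,[0,0,0.02],[0,0,0]],[0.45,[0,0,0.009],[0,0,0]],[0.45,[0,0,0],[0,0,0]],[0.45,[0,0,0],[0,0,0]],[1,[0,0,0],[0,0,0]],[1,[0,0,0],[0,0,0]],[1,[0,0,0],[0,0,0]]]'; python3 -m crank '[[1,[0,0,0],[0,0,0]],[1,[0,0,0],[0,0,0]],[1,[0,0,0],[0,0,0]]]'; python3 d.py
```

```text
time: 15.5
tool_pos: [0.4676, -0.2433, 0.0418]
ee_rot: [3.14, 0.0, 1.128]
wrist_force: [-0.1, -0.2, 0.0]
width: 0.0311
finger_force: 0.0
time: 15.8
tool_pos: [0.4673, -0.2431, 0.0411]
ee_rot: [3.141, -0.0, 1.128]
wrist_force: [0.7, 0.8, 0.3]
width: 0.01
finger_force: 30.0
pos [ 467.3 -243.1   41.1] rpy [180.   -0.   64.6] w 10.0 F 30.0 t 15.8 q [-0.59  0.13  1.66  0.    1.35 -0.14]
```

```bash
python3 -m crank '[[1,[0,0,-0.01],[0,0,0]],[1,[0,0,-0.02],[0,0,0]],[1,[0,0,-0.025],[0,0,0]],[1,[0,0,-0.025],[0,0,0]],[1,[0,0,-0.025],[0,0,0]],[1,[0,0,-0.015],[0,0,0]],[1,[0,0,0],[0,0,0]],[1,[0,0,0],[0,0,0]]]'; python3 -m crank '[[1,[0,0,0],[0,0,-4.7]],[1,[0,0,0],[0,0,-4.7]],[1,[0,0,0],[0,0,-4.7]],[1,[0,0,0],[0,0,-4.7]],[1,[0,0,0],[0,0,-4.7]],[1,[0,0,0],[0,0,-4.7]],[1,[0,0,0],[0,0,0]]]'; python3 d.py 623 64.6 160
```

```text
time: 16.6
tool_pos: [0.4668, -0.2428, 0.1603]
ee_rot: [-3.141, -0.0, 1.128]
wrist_force: [-0.5, -0.4, -2.3]
width: 0.01
finger_force: 30.0
time: 17.3
tool_pos: [0.4662, -0.2424, 0.1586]
ee_rot: [-3.138, -0.003, 1.62]
wrist_force: [-0.6, 0.9, -2.4]
width: 0.0102
finger_force: 30.0
pos [ 466.2 -242.4  158.6] rpy [-179.8   -0.2   92.8] w 10.2 F 30.0 t 17.3 q [-0.59  0.05  1.5   0.    1.59 -0.64]
shift [298.9 171.8  -1.2]
```

```bash
python3 -m crank '[[1,[0.01,0.006,0],[0,0,0]],[1,[0.02,0.012,0],[0,0,0]],[1,[0.026,0.015,0],[0,0,0]],[1,[0.026,0.015,0],[0,0,0]],[1,[0.026,0.015,0],[0,0,0]],[1,[0.026,0.015,0],[0,0,0]],[1,[0.026,0.015,0],[0,0,0]],[1,[0.026,0.015,0],[0,0,0]]]'>/dev/null; python3 -m crank '[[1,[0.026,0.015,0],[0,0,0]],[1,[0.026,0.015,0],[0,0,0]],[1,[0.026,0.015,0],[0,0,0]],[1,[0.02,0.012,0],[0,0,0]],[1,[0.01,0.007,0],[0,0,0]],[1,[0.005,0,0],[0,0,0]],[1,[0,0,0],[0,0,0]],[1,[0,0,0],[0,0,0]]]'; python3 d.py 623 64.6 95
python3 - <<'E'
from m import *
S=[snap("scene"),snap("top")]
cv2.imwrite("pics/s2.png",np.hstack([cv2.resize(s["color"][a:b,c:d][...,::-1],(400,400)) for s,(a,b,c,d) in zip(S,((120,320,180,380),(170,370,160,360)))]))
E
```

```text
time: 18.9
tool_pos: [0.6237, 0.0633, 0.1609]
ee_rot: [-3.141, 0.0, 1.619]
wrist_force: [0.4, 0.5, -1.6]
width: 0.0098
finger_force: 30.0
pos [623.7  63.3 160.9] rpy [-180.     0.    92.8] w 9.8 F 30.0 t 18.9 q [ 0.01  0.27  1.25 -0.    1.63 -0.04]
shift [ 1.4 -0.6 65.9]
```

View pics/s2.png

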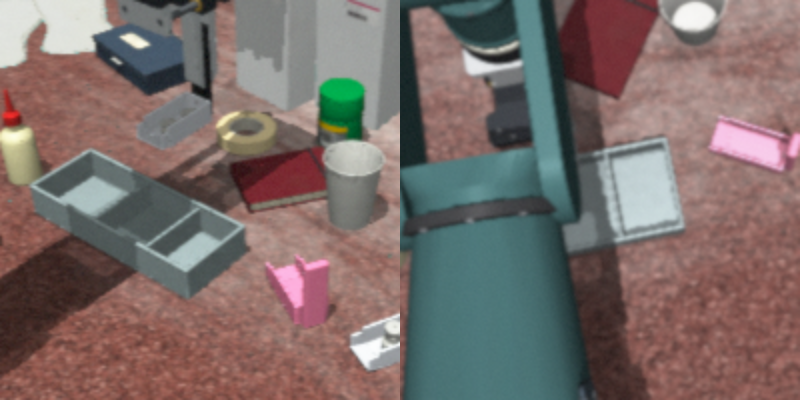

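```bash
python3 -m crank '[[1,[0.0015,-0.0005,0.02],[0,0,0]],[1,[0,0,0.02],[0,0,0]],[1,[0,0,0.015],[0,0,0]],[1,[0,0,0.01],[0,0,0]],[1,[0,0,0],[0,0,0]],[1,[0,0,0],[0,0,0]]]'; python3 -m crank '[[1,[0,-0.0026,-0.006],[-4,0,0]],[1,[0,-0.0026,-0.006],[-4,0,0]],[1,[0,-0.0026,-0.006],[-4,0,0]],[1,[0,-0.0026,-0.006],[-4,0,0]],[1,[0,-0.003,0.0095],[0,0,0]],[1,[0,-0.003,0.0095],[0,0,0]],[1,[0,0,0],[0,0,0]]]'; python3 d.py
```

```text
time: 19.6
tool_pos: [0.6238, 0.0654, 0.0964]
ee_rot: [3.141, -0.0, 1.62]
wrist_force: [0.1, -0.0, -2.3]
width: 0.01
finger_force: 30.0
time: 20.3
tool_pos: [0.6091, 0.0648, 0.0962]
ee_rot: [2.867, -0.0, 1.62]
wrist_force: [-0.7, -1.0, -2.7]
width: 0.0096
finger_force: 30.0
pos [609.1  64.8  96.2] rpy [164.3  -0.   92.8] w 9.6 F 30.0 t 20.3 q [ 0.01  0.07  1.63  0.01  1.16 -0.05]
```

```bash
python3 -m crank '[[1,[0,-0.0026,-0.006],[-4,0,0]],[1,[0,-0.0026,-0.006],[-4,0,0]],[1,[0,-0.0026,-0.006],[-4,0,0]],[1,[0,-0.0026,-0.006],[-4,0,0]],[1,[0,-0.0026,-0.006],[-4,0,0]],[1,[0,-0.0026,-0.006],[-4,0,0]],[1,[0,-0.0026,-0.006],[-4,0,0]],[1,[0,-0.0026,-0.006],[-4,0,0]]]'; python3 -m crank '[[1,[0,0,0],[0,0,0]],[1,[0,0,0],[0,0,0]],[1,[0,0,0],[0,0,0]],[1,[0,0,0],[0,0,0]],[1,[0,0,0],[0,0,0]],[1,[0,0,0],[0,0,0]]]'; python3 d.py;python3 - <<'E'
from m import *
s=snap("scene");cv2.imwrite("pics/s3.png",cv2.resize(s["color"][150:300,170:350,::-1],None,fx=3,fy=3,interpolation=cv2.INTER_CUBIC))
E
```

```text
time: 21.1
tool_pos: [0.5691, 0.0628, 0.1298]
ee_rot: [2.302, -0.0, 1.62]
wrist_force: [-0.0, 0.4, -1.4]
width: 0.0095
finger_force: 30.0
time: 21.7
tool_pos: [0.5693, 0.0629, 0.1299]
ee_rot: [2.304, -0.0, 1.62]
wrist_force: [-1.6, -0.3, -1.7]
width: 0.0098
finger_force: 30.0
pos [569.3  62.9 129.9] rpy [132.   -0.   92.8] w 9.8 F 30.0 t 21.7 q [-0.02 -0.36  2.15  0.11  0.51 -0.14]
```

View pics/s3.png

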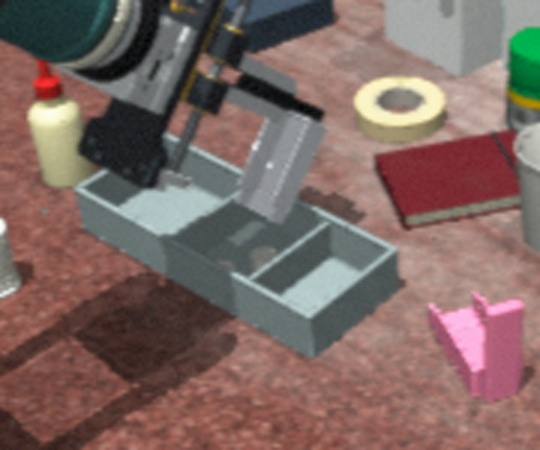

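```bash
python3 -m crank '[[1,[0,0.015,-0.0135],[0,0,0]],[1,[0,0.015,-0.0135],[0,0,0]],[1,[0,0.015,-0.0135],[0,0,0]],[1,[0,0,0],[0,0,0]],[1,[0,0,0],[0,0,0]]]'>/dev/null; python3 -m crank '[[1,[0,0.004,0.003],[8,0,0]],[1,[0,0.004,0.003],[8,0,0]],[1,[0,0.004,0],[8,0,0]],[1,[0,0.004,0],[8,0,0]],[1,[0,0,0],[8,0,0]],[1,[0,0,0],[8,0,0]],[1,[0,0,0],[0,0,0]],[1,[0,0,0],[0,0,0]]]'; python3 d.py 468 -243.5 160;python3 - <<'E'
from m import *
S=[snap("scene"),snap("top")]
cv2.imwrite("pics/s4.png",np.hstack([cv2.resize(s["color"][a:b,c:d][...,::-1],(400,400)) for s,(a,b,c,d) in zip(S,((150,300,180,330),(170,370,160,360)))]))
E
```

```text
time: 23.05
tool_pos: [0.5855, 0.0637, 0.1918]
ee_rot: [-3.139, -0.0, 1.62]
wrist_force: [-0.2, -0.2, -1.6]
width: 0.0097
finger_force: 30.0
pos [585.5  63.7 191.8] rpy [-179.8   -0.    92.8] w 9.7 F 30.0 t 23.05 q [ 0.01  0.18  1.29  0.    1.67 -0.04]
shift [-301.  -132.5   32.1]
```

View pics/s4.png

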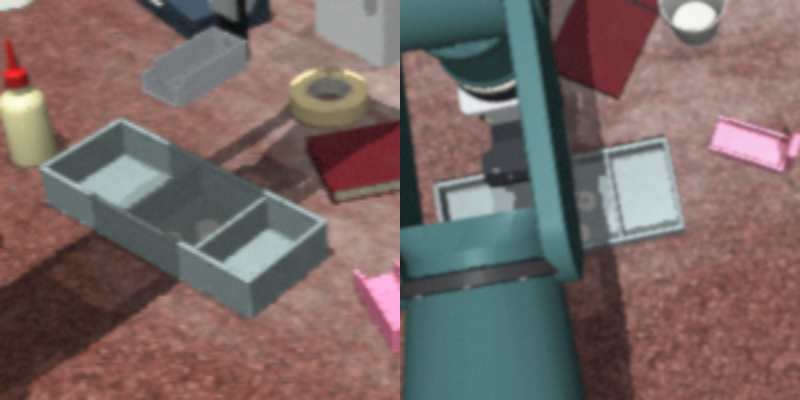

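```bash
python3 -m crank '[[1,[-0.037,-0.018,0],[0,0,0]],[1,[-0.038,-0.018,0],[0,0,0]],[1,[-0.038,-0.018,0],[0,0,0]],[1,[-0.038,-0.018,0],[0,0,0]],[1,[-0.038,-0.018,0],[0,0,0]],[1,[-0.038,-0.018,0],[0,0,0]],[1,[-0.037,-0.018,0],[0,0,0]],[1,[-0.037,-0.018,0],[0,0,0]]]'>/dev/null; python3 -m crank '[[1,[0,0,0],[0,0,0]],[1,[0,0,0.04],[0,0,0]],[1,[0,0,0.04],[0,0,0]],[1,[0,0,0.035],[0,0,0]],[1,[0,0,0.02],[0,0,0]],[1,[0,0,0],[0,0,0]],[1,[0,0,0],[0,0,0]],[1,[0,0,0],[0,0,0]]]'; python3 d.py 455 -240 41.5
```

```text
time: 24.75
tool_pos: [0.4581, -0.2444, 0.0628]
ee_rot: [3.137, 0.003, 1.621]
wrist_force: [0.0, 0.3, -1.4]
width: 0.0099
finger_force: 30.0
pos [ 458.1 -244.4   62.8] rpy [179.7   0.2  92.9] w 9.9 F 30.0 t 24.75 q [-0.6   0.09  1.66  0.    1.39 -0.65]
shift [ 4.6 -3.  21.3]
```

```bash
python3 -m crank '[[1,[0,0,0.011],[0,0,0]],[1,[0,0,0.007],[0,0,0]],[1,[0,0,0],[0,0,0]],[1,[0,0,0],[0,0,0]],[1,[0,0,0.002],[0,0,0]],[1,[0,0,0],[0,0,0]],[1,[0,0,0],[0,0,0]]]'; python3 -m crank '[[1,[0,0,0.0015],[0,0,0]],[1,[0,0,0],[0,0,0]],[1,[0,0,0],[0,0,0]]]'
```

```text
time: 25.45
tool_pos: [0.4571, -0.2443, 0.041]
ee_rot: [3.141, 0.001, 1.62]
wrist_force: [-2.0, 1.1, 5.3]
width: 0.0095
finger_force: 30.0
time: 25.75
tool_pos: [0.4572, -0.2443, 0.041]
ee_rot: [3.141, 0.001, 1.62]
wrist_force: [-3.2, 2.9, 12.6]
width: 0.01
finger_force: 30.0
```

Down. Release, rise, and re-measure the others.

```bash
python3 -m crank '[[0.5,[0,0,-0.0015],[0,0,0]],[0.5,[0,0,0],[0,0,0]],[0.5,[0,0,0],[0,0,0]],[0.5,[0,0,0],[0,0,0]],[0.5,[0,0,-0.03],[0,0,0]],[0.5,[0,0,-0.04],[0,0,0]],[0.5,[0,0,-0.05],[0,0,0]],[0.5,[0,0,0],[0,0,0]]]'
python3 - <<'E'
from m import *
S=[snap("scene"),snap("top")]
scoops(S,[(.57,-.265),(.42,-.245),(.455,-.37)])
for s in S[:1]:cv2.imwrite("pics/s5.png",cv2.resize(s["color"][150:400,180:480,::-1],None,fx=2,fy=2))
E
python3 d.py 477.5 -372.3 160
```

```text
time: 26.55
tool_pos: [0.4605, -0.2465, 0.1682]
ee_rot: [3.13, 0.009, 1.62]
wrist_force: [1.0, -0.2, 1.1]
width: 0.047
finger_force: 0.0
A platetop 62 [ 0.6025 -0.2761  0.0834] plate (array([ 604.3, -273.9]), array([28.3, 10.1]), 68.6) pan 679 (array([ 565.8, -257.2]), array([40.4, 89.3]), 66.8)
A platetop 29 [ 0.6056 -0.2697  0.0814] plate (array([ 605.8, -270. ]), array([15.1,  9.4]), 70.9) pan 65 (array([ 552.4, -239.7]), array([14., 51.]), 66.6)
B platetop 84 [ 0.4549 -0.245   0.0834] plate (array([ 455.1, -243.6]), array([11.6, 26.8]), 4.9) pan 742 (array([ 414.4, -245.4]), array([91.2, 40.5]), 3.4)
B platetop 38 [ 0.4552 -0.2397  0.083 ] plate (array([ 455.1, -239.6]), array([10.3, 17.9]), 0.5) pan 161 (array([ 409. , -244.9]), array([82.1, 38.3]), 4.8)
C platetop 97 [ 0.4773 -0.3738  0.0835] plate (array([ 477.6, -372.4]), array([25.9, 11.1]), 82.9) pan 956 (array([ 435.3, -371.4]), array([39. , 87.8]), 88.7)
C platetop 0 [nan nan nan] plate None pan 108 (array([ 442.6, -359.2]), array([19.7, 45.9]), 56.4)
pos [ 457.6 -244.6  161.4] rpy [1.798e+02 1.000e-01 9.280e+01] w 46.8 F 0.0 t 26.65 q [-0.6   0.03  1.52  0.    1.59 -0.65]
shift [-128.5   13.5    1.7]m.py:14: RuntimeWarning: Mean of empty slice
  print(n,"platetop",top.sum(),np.round(np.nanmean(P[top],0),4),"plate",rect(P[pl])if pl.sum()>4 else None,"pan",pan.sum(),rect(P[pan]) if pan.sum()>4 else None)
```

View pics/s5.png

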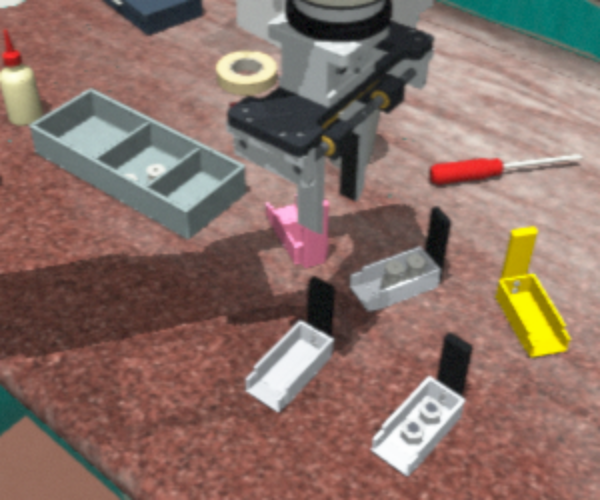

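```bash
python3 -m crank '[[0.45,[-0.035,0.004,0],[0,0,0]],[0.45,[-0.04,0.004,0],[0,0,0]],[0.45,[-0.04,0.004,0],[0,0,0]],[0.45,[-0.0135,0.0015,0],[0,0,4.1]],[0.45,[0,0,0.03],[0,0,0]],[0.45,[0,0,0.03],[0,0,0]],[0.45,[0,0,0],[0,0,0]],[0.45,[0,0,0],[0,0,0]]]';python3 d.py 477.5 -372.4 42
```

```text
time: 27.45
tool_pos: [0.4756, -0.3707, 0.0977]
ee_rot: [-3.138, -0.003, 1.549]
wrist_force: [1.3, 0.1, 0.3]
width: 0.0517
finger_force: 0.0
pos [ 475.6 -370.7   97.7] rpy [-179.8   -0.2   88.7] w 51.7 F 0.0 t 27.45 q [-0.76  0.25  1.4   0.    1.5  -0.73]
shift [-1.9  2.1 55.7]
```

```bash
python3 -m crank '[[0.45,[-0.0015,0.002,0.025],[0,0,0]],[0.45,[0,0,0.02],[0,0,0]],[0.45,[0,0,0.0105],[0,0,0]],[0.45,[0,0,0],[0,0,0]],[0.45,[0,0,0],[0,0,0]],[1,[0,0,0],[0,0,0]],[1,[0,0,0],[0,0,0]],[1,[0,0,0],[0,0,0]]]'; python3 -m crank '[[1,[0,0,0],[0,0,0]],[1,[0,0,0],[0,0,0]],[1,[0,0,0],[0,0,0]]]'; python3 d.py;python3 -m crank '[[1,[0,0,-0.01],[0,0,0]],[1,[0,0,-0.02],[0,0,0]],[1,[0,0,-0.025],[0,0,0]],[1,[0,0,-0.025],[0,0,-1]],[1,[0,0,-0.025],[0,0,-2]],[1,[0,0,-0.015],[0,0,-1]],[1,[0,0,0],[0,0,0]],[1,[0,0,0],[0,0,0]]]';python3 d.py
```

```text
time: 28.25
tool_pos: [0.479, -0.3736, 0.0455]
ee_rot: [3.14, 0.001, 1.549]
wrist_force: [-0.2, -0.1, -1.1]
width: 0.0313
finger_force: 0.0
time: 28.55
tool_pos: [0.4787, -0.3733, 0.0446]
ee_rot: [3.141, -0.0, 1.549]
wrist_force: [0.3, -0.4, 0.9]
width: 0.0096
finger_force: 30.0
pos [ 478.7 -373.3   44.6] rpy [180.   -0.   88.7] w 9.6 F 30.0 t 28.55 q [-0.76  0.29  1.45  0.    1.39 -0.73]
time: 29.35
tool_pos: [0.4784, -0.3731, 0.1639]
ee_rot: [-3.141, -0.001, 1.618]
wrist_force: [-0.5, -0.3, -2.1]
width: 0.0097
finger_force: 30.0
pos [ 478.4 -373.1  163.9] rpy [-180.    -0.    92.7] w 9.7 F 30.0 t 29.35 q [-0.76  0.22  1.3   0.    1.62 -0.8 ]
```

```bash
python3 -m crank '[[1,[0.009,0.004,0],[0,0,0]],[1,[0.017,0.008,0],[0,0,0]],[1,[0.0255,0.0118,0],[0,0,0]],[1,[0.0255,0.0118,0],[0,0,0]],[1,[0.0255,0.0118,0],[0,0,0]],[1,[0.0255,0.0118,0],[0,0,0]],[1,[0.0255,0.0118,0],[0,0,0]],[1,[0.0255,0.0118,0],[0,0,0]]]'>/dev/null; python3 -m crank '[[1,[0.0255,0.0118,0],[0,0,0]],[1,[0.0255,0.0118,0],[0,0,0]],[1,[0.0255,0.0118,0],[0,0,0]],[1,[0.0255,0.0118,0],[0,0,0]],[1,[0.0255,0.0118,0],[0,0,0]],[1,[0.0255,0.0118,0],[0,0,0]],[1,[0.017,0.008,0],[0,0,0]],[1,[0.009,0.004,0],[0,0,0]]]'>/dev/null;python3 -m crank '[[1,[0,0,0],[0,0,0]],[1,[0,0,0],[0,0,0]],[1,[0,0,0.02],[0,0,0]],[1,[0,0,0.02],[0,0,0]],[1,[0,0,0.015],[0,0,0]],[1,[0,0,0.01],[0,0,0]],[1,[0,0,0],[0,0,0]],[1,[0,0,0],[0,0,0]]]';python3 d.py 627 -7.4 98;python3 - <<'E'
from m import *
s=snap("scene");cv2.imwrite("pics/s6.png",cv2.resize(s["color"][150:300,190:340,::-1],None,fx=3,fy=3))
E
```

```text
time: 31.75
tool_pos: [0.6272, -0.0082, 0.1]
ee_rot: [3.141, 0.0, 1.618]
wrist_force: [0.9, -0.1, -1.2]
width: 0.0099
finger_force: 30.0
pos [627.2  -8.2 100. ] rpy [180.    0.   92.7] w 9.9 F 30.0 t 31.75 q [-0.1   0.3   1.33  0.    1.51 -0.15]
shift [ 0.8 -0.1  2. ]
```

View pics/s6.png

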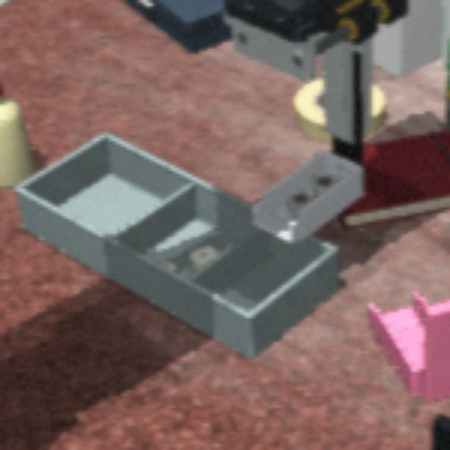

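```bash
python3 -m crank '[[1,[0.0005,-0.0029,-0.006],[-4,0,0]],[1,[0,-0.0029,-0.006],[-4,0,0]],[1,[0,-0.0029,-0.006],[-4,0,0]],[1,[0,-0.0029,-0.006],[-4,0,0]],[1,[0,-0.003,0.0105],[0,0,0]],[1,[0,-0.003,0.0105],[0,0,0]],[1,[0,0,0],[0,0,0]]]'; python3 -m crank '[[1,[0,-0.0029,-0.006],[-4,0,0]],[1,[0,-0.0029,-0.006],[-4,0,0]],[1,[0,-0.0029,-0.006],[-4,0,0]],[1,[0,-0.0029,-0.006],[-4,0,0]],[1,[0,-0.0029,-0.006],[-4,0,0]],[1,[0,-0.0029,-0.006],[-4,0,0]],[1,[0,-0.0029,-0.006],[-4,0,0]],[1,[0,-0.0029,-0.006],[-4,0,0]]]'>/dev/null; python3 -m crank '[[1,[0,0,0],[0,0,0]],[1,[0,0,0],[0,0,0]],[1,[0,0,0],[0,0,0]],[1,[0,0,0],[0,0,0]],[1,[0,0,0],[0,0,0]],[1,[0,0,0],[0,0,0]]]'; python3 d.py;python3 -m crank '[[1,[0,0.015,-0.0135],[0,0,0]],[1,[0,0.015,-0.0135],[0,0,0]],[1,[0,0.015,-0.0135],[0,0,0]],[1,[0,0,0],[0,0,0]],[1,[0,0,0],[0,0,0]]]'>/dev/null; python3 -m crank '[[1,[0,0.004,0.003],[8,0,0]],[1,[0,0.004,0.003],[8,0,0]],[1,[0,0.004,0],[8,0,0]],[1,[0,0.004,0],[8,0,0]],[1,[0,0,0],[8,0,0]],[1,[0,0,0],[8,0,0]],[1,[0,0,0],[0,0,0]],[1,[0,0,0],[0,0,0]]]';python3 - <<'E'
from m import *
s=snap("scene");cv2.imwrite("pics/s7.png",cv2.resize(s["color"][150:300,190:340,::-1],None,fx=3,fy=3))
E
python3 d.py 465 -370 190
```

```text
time: 32.5
tool_pos: [0.6123, -0.0079, 0.0984]
ee_rot: [2.866, -0.0, 1.619]
wrist_force: [-0.2, 0.7, -1.4]
width: 0.0101
finger_force: 30.0
time: 33.9
tool_pos: [0.5699, -0.01, 0.1302]
ee_rot: [2.304, 0.0, 1.619]
wrist_force: [-0.4, -0.6, -1.3]
width: 0.0098
finger_force: 30.0
pos [569.9 -10.  130.2] rpy [132.    0.   92.8] w 9.8 F 30.0 t 33.9 q [-0.26 -0.37  2.16  0.42  0.58 -0.56]
time: 35.2
tool_pos: [0.5861, -0.009, 0.1922]
ee_rot: [-3.138, -0.001, 1.619]
wrist_force: [0.0, 0.5, -0.6]
width: 0.01
finger_force: 30.0
pos [585.5  -9.  193.8] rpy [-180.    -0.    92.8] w 9.9 F 30.0 t 35.25 q [-0.11  0.17  1.3   0.    1.67 -0.16]
shift [-354.8 -137.7    3.7]
```

View pics/s7.png

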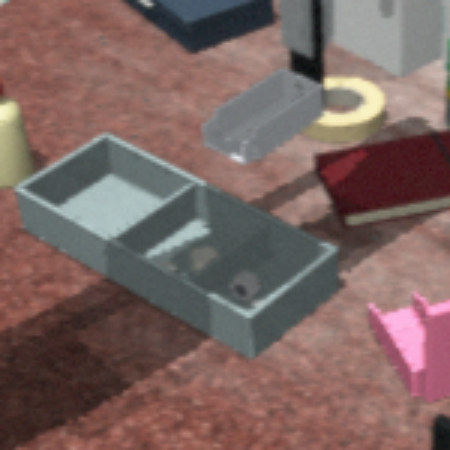

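```bash
python3 -m crank '[[1,[-0.044,-0.017,0],[0,0,0]],[1,[-0.044,-0.017,0],[0,0,0]],[1,[-0.044,-0.017,0],[0,0,0]],[1,[-0.044,-0.017,0],[0,0,0]],[1,[-0.044,-0.017,0],[0,0,0]],[1,[-0.045,-0.017,0],[0,0,0]],[1,[-0.045,-0.018,0],[0,0,0]],[1,[-0.045,-0.018,0],[0,0,0]]]'>/dev/null; python3 -m crank '[[1,[0,0,0],[0,0,0]],[1,[0,0,0.04],[0,0,0]],[1,[0,0,0.04],[0,0,0]],[1,[0,0,0.035],[0,0,0]],[1,[0,0,0.015],[0,0,0]],[1,[0,0,0],[0,0,0]],[1,[0,0,0],[0,0,0]],[1,[0,0,0],[0,0,0]]]'; python3 d.py 465 -370 44.6
```

```text
time: 36.85
tool_pos: [0.467, -0.3714, 0.0687]
ee_rot: [3.137, 0.004, 1.619]
wrist_force: [-0.6, -0.2, -1.0]
width: 0.0095
finger_force: 30.0
pos [ 467.  -371.4   68.7] rpy [179.8   0.2  92.8] w 9.5 F 30.0 t 36.85 q [-0.77  0.25  1.46  0.    1.43 -0.82]
shift [ 1.6 -2.  24.1]
```

```bash
python3 -m crank '[[1,[0,0,0.011],[0,0,0]],[1,[0,0,0.01],[0,0,0]],[1,[0,0,0],[0,0,0]],[1,[0,0,0],[0,0,0]],[1,[0,0,0.0015],[0,0,0]],[1,[0,0,0],[0,0,0]],[1,[0,0,0],[0,0,0]]]'; python3 -m crank '[[1,[0,0,0.001],[0,0,0]],[1,[0,0,0],[0,0,0]],[1,[0,0,0],[0,0,0]]]'
```

```text
time: 37.55
tool_pos: [0.4656, -0.3704, 0.0439]
ee_rot: [3.142, 0.0, 1.619]
wrist_force: [-1.4, 1.0, 6.0]
width: 0.0096
finger_force: 30.0
time: 37.85
tool_pos: [0.4656, -0.3704, 0.044]
ee_rot: [3.141, 0.0, 1.619]
wrist_force: [-2.2, 1.8, 8.3]
width: 0.0094
finger_force: 30.0
```

```bash
python3 -m crank '[[0.5,[0,0,-0.0015],[0,0,0]],[0.5,[0,0,0],[0,0,0]],[0.5,[0,0,0],[0,0,0]],[0.5,[0,0,0],[0,0,0]],[0.5,[0,0,-0.03],[0,0,0]],[0.5,[0,0,-0.04],[0,0,0]],[0.5,[0,0,-0.05],[0,0,0]],[0.5,[0,0,0],[0,0,0]]]'>/dev/null
python3 - <<'E'
from m import *
S=[snap("scene"),snap("top")]
scoops(S,[(.57,-.265),(.42,-.245),(.43,-.37)])
s=S[1];cv2.imwrite("pics/s8.png",cv2.resize(s["color"][170:330,160:480,::-1],None,fx=2.4,fy=2.4))
E
python3 d.py 603.5 -274.5 160
```

```text
A platetop 0 [nan nan nan] plate (array([ 598. , -279.1]), array([8.6, 2.6]), 80.3) pan 678 (array([ 563.6, -256.5]), array([41.1, 85.6]), 66.1)
A platetop 58 [ 0.6033 -0.2749  0.0825] plate (array([ 603.3, -274.8]), array([26. , 11.1]), 65.9) pan 334 (array([ 561.5, -256.6]), array([38.4, 82.4]), 67.0)
B platetop 83 [ 0.4549 -0.2443  0.0835] plate (array([ 456.2, -243.7]), array([11.7, 27. ]), 3.9) pan 722 (array([ 411.8, -245.2]), array([87.1, 39.8]), 3.1)
B platetop 62 [ 0.4551 -0.2433  0.0823] plate (array([ 455.2, -243.5]), array([10.3, 26.1]), 2.8) pan 282 (array([ 410.3, -246.4]), array([84.6, 39.2]), 2.9)
C platetop 99 [ 0.4634 -0.3701  0.0835] plate (array([ 464.6, -369.6]), array([12.3, 26.8]), 2.2) pan 740 (array([ 419.8, -371.6]), array([86.1, 39. ]), 3.4)
C platetop 0 [nan nan nan] plate None pan 56 (array([ 445.5, -398.1]), array([17.3, 71.5]), 65.4)
pos [ 466.3 -371.1  165.3] rpy [179.8   0.2  92.7] w 47.1 F 0.0 t 38.75 q [-0.77  0.2   1.33  0.    1.61 -0.82]
shift [ 90.  141.7   5.4]m.py:14: RuntimeWarning: Mean of empty slice
  print(n,"platetop",top.sum(),np.round(np.nanmean(P[top],0),4),"plate",rect(P[pl])if pl.sum()>4 else None,"pan",pan.sum(),rect(P[pan]) if pan.sum()>4 else None)
```

View pics/s8.png

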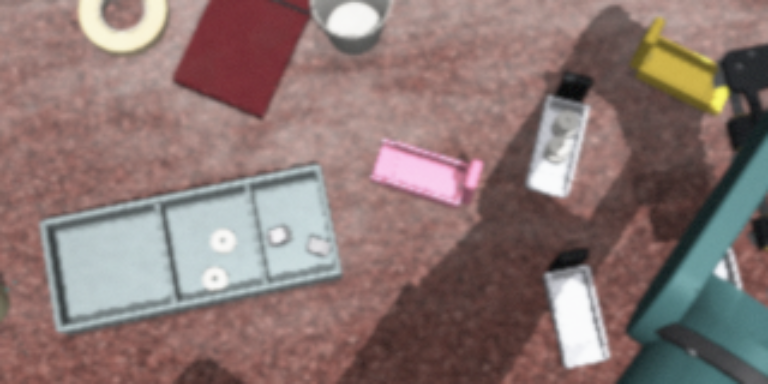

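```bash
python3 -m crank '[[0.45,[0.0225,0.0354,0],[0,0,0]],[0.45,[0.0225,0.0354,0],[0,0,0]],[0.45,[0.0225,0.0354,0],[0,0,0]],[0.45,[0.0225,0.0354,0],[0,0,0]],[0.45,[0,0,0],[0,0,6.6]],[0.45,[0,0,0],[0,0,6.6]],[0.45,[0,0,0],[0,0,6.6]],[0.45,[0,0,0],[0,0,6.6]]]'>/dev/null;python3 -m crank '[[0.45,[0,0,0.03],[0,0,0]],[0.45,[0,0,0.03],[0,0,0]],[0.45,[0,0,0],[0,0,0]],[0.45,[0,0,0],[0,0,0]],[0.45,[0,0,0],[0,0,0]]]';python3 d.py 603.6 -274.7 42;python3 - <<'E'
from m import *
scoops([snap("scene")],[(.57,-.265)],"A")
E
```

```text
time: 40.05
tool_pos: [0.6032, -0.2741, 0.1045]
ee_rot: [3.14, 0.0, 1.158]
wrist_force: [-0.5, 0.7, 0.5]
width: 0.052
finger_force: 0.0
pos [ 603.2 -274.1  104.5] rpy [179.9   0.   66.3] w 52.0 F 0.0 t 40.05 q [-0.51  0.37  1.23  0.    1.54 -0.1 ]
shift [-0.4  0.5 62.5]
A platetop 63 [ 0.6027 -0.276   0.0835] plate (array([ 604.1, -274.3]), array([26.9, 11.2]), 65.2) pan 695 (array([ 566.3, -257.4]), array([40.9, 89.7]), 66.4)
```

```bash
python3 -m crank '[[0.45,[0,0.0005,0.025],[0,0,0]],[0.45,[0,0,0.02],[0,0,0]],[0.45,[0,0,0.016],[0,0,0]],[0.45,[0,0,0],[0,0,0]],[0.45,[0,0,0],[0,0,0]],[1,[0,0,0],[0,0,0]],[1,[0,0,0],[0,0,0]],[1,[0,0,0],[0,0,0]]]'; python3 -m crank '[[1,[0,0,0],[0,0,0]],[1,[0,0,0],[0,0,0]],[1,[0,0,0],[0,0,0]]]'; python3 d.py;python3 -m crank '[[1,[0,0,-0.01],[0,0,0]],[1,[0,0,-0.02],[0,0,0]],[1,[0,0,-0.025],[0,0,0]],[1,[0,0,-0.025],[0,0,0]],[1,[0,0,-0.025],[0,0,0]],[1,[0,0,-0.015],[0,0,0]],[1,[0,0,0],[0,0,0]],[1,[0,0,0],[0,0,0]]]'>/dev/null;python3 -m crank '[[1,[0,0,0],[0,0,-4]],[1,[0,0,0],[0,0,-4]],[1,[0,0,0],[0,0,-5]],[1,[0,0,0],[0,0,-5]],[1,[0,0,0],[0,0,-4.5]],[1,[0,0,0],[0,0,-4]],[1,[0,0,0],[0,0,0]],[1,[0,0,0],[0,0,0]]]'; python3 d.py 622 154.5 160
```

```text
time: 40.9
tool_pos: [0.6037, -0.2742, 0.0436]
ee_rot: [3.14, 0.0, 1.158]
wrist_force: [0.6, -0.9, 0.2]
width: 0.0313
finger_force: 0.0
time: 41.2
tool_pos: [0.6033, -0.274, 0.0426]
ee_rot: [3.141, -0.0, 1.158]
wrist_force: [0.2, -0.6, 0.4]
width: 0.0098
finger_force: 30.0
pos [ 603.3 -274.    42.6] rpy [180.   -0.   66.3] w 9.8 F 30.0 t 41.2 q [-0.51  0.41  1.3   0.    1.43 -0.1 ]
time: 42.8
tool_pos: [0.6025, -0.2735, 0.1605]
ee_rot: [-3.139, -0.002, 1.619]
wrist_force: [-0.1, 0.6, -1.4]
width: 0.0098
finger_force: 30.0
pos [ 602.5 -273.5  160.5] rpy [-1.798e+02 -1.000e-01  9.280e+01] w 9.8 F 30.0 t 42.8 q [-0.51  0.35  1.14  0.    1.65 -0.56]
shift [426.6  40.1   1.1]
```

```bash
python3 -m crank '[[1,[0.008,0.001,0],[0,0,0]],[1,[0.014,0.002,0],[0,0,0]],[1,[0.0225,0.002,0],[0,0,0]],[1,[0.0225,0.002,0],[0,0,0]],[1,[0.0225,0.002,0],[0,0,0]],[1,[0.0225,0.002,0],[0,0,0]],[1,[0.0225,0.002,0],[0,0,0]],[1,[0.0225,0.002,0],[0,0,0]]]'>/dev/null;python3 -m crank '[[1,[0.0225,0.002,0],[0,0,0]],[1,[0.0225,0.002,0],[0,0,0]],[1,[0.0225,0.002,0],[0,0,0]],[1,[0.0225,0.002,0],[0,0,0]],[1,[0.0225,0.002,0],[0,0,0]],[1,[0.0225,0.002,0],[0,0,0]],[1,[0.0225,0.002,0],[0,0,0]],[1,[0.0225,0.002,0],[0,0,0]]]'>/dev/null;python3 -m crank '[[1,[0.0225,0.002,0],[0,0,0]],[1,[0.0225,0.002,0],[0,0,0]],[1,[0.0225,0.002,0],[0,0,0]],[1,[0.014,0,0],[0,0,0]],[1,[0.008,0,0],[0,0,0]],[1,[0,0,0],[0,0,0]],[1,[0,0,0],[0,0,0]]]';python3 d.py 622 154.5 96
```

```text
time: 45.1
tool_pos: [0.6189, 0.1534, 0.1625]
ee_rot: [3.142, 0.001, 1.62]
wrist_force: [0.4, 0.3, -1.7]
width: 0.0097
finger_force: 30.0
pos [618.9 153.4 162.5] rpy [180.    0.   92.8] w 9.7 F 30.0 t 45.1 q [ 0.15  0.29  1.21 -0.    1.63  0.11]
shift [ 1.   3.2 66.5]
```

```bash
python3 -m crank '[[1,[0.001,0.003,0.02],[0,0,0]],[1,[0,0,0.02],[0,0,0]],[1,[0,0,0.016],[0,0,0]],[1,[0,0,0.01],[0,0,0]],[1,[0,0,0],[0,0,0]],[1,[0,0,0],[0,0,0]]]'>/dev/null; python3 -m crank '[[1,[0,-0.0027,-0.006],[-4,0,0]],[1,[0,-0.0027,-0.006],[-4,0,0]],[1,[0,-0.0027,-0.006],[-4,0,0]],[1,[0,-0.0027,-0.006],[-4,0,0]],[1,[0,-0.003,0.0105],[0,0,0]],[1,[0,-0.003,0.0105],[0,0,0]],[1,[0,0,0],[0,0,0]]]'; python3 -m crank '[[1,[0,-0.0027,-0.006],[-4,0,0]],[1,[0,-0.0027,-0.006],[-4,0,0]],[1,[0,-0.0027,-0.006],[-4,0,0]],[1,[0,-0.0027,-0.006],[-4,0,0]],[1,[0,-0.0027,-0.006],[-4,0,0]],[1,[0,-0.0027,-0.006],[-4,0,0]],[1,[0,-0.0027,-0.006],[-4,0,0]],[1,[0,-0.0027,-0.006],[-4,0,0]]]'>/dev/null; python3 -m crank '[[1,[0,0,0],[0,0,0]],[1,[0,0,0],[0,0,0]],[1,[0,0,0],[0,0,0]],[1,[0,0,0],[0,0,0]],[1,[0,0,0],[0,0,0]],[1,[0,0,0],[0,0,0]]]'; python3 d.py;python3 -m crank '[[1,[0,0.015,-0.0135],[0,0,0]],[1,[0,0.015,-0.0135],[0,0,0]],[1,[0,0.015,-0.0135],[0,0,0]],[1,[0,0,0],[0,0,0]],[1,[0,0,0],[0,0,0]]]'
python3 - <<'E'
from m import *
s=snap("scene");cv2.imwrite("pics/s9.png",cv2.resize(s["color"][130:280,160:310,::-1],None,fx=3,fy=3))
E
```

```text
time: 46.4
tool_pos: [0.6078, 0.1544, 0.0968]
ee_rot: [2.867, -0.0, 1.62]
wrist_force: [-5.6, -0.4, 5.8]
width: 0.01
finger_force: 30.0
time: 47.8
tool_pos: [0.5671, 0.1522, 0.128]
ee_rot: [2.304, -0.0, 1.62]
wrist_force: [-0.9, 0.4, -0.4]
width: 0.0101
finger_force: 30.0
pos [567.1 152.2 128. ] rpy [132.   -0.   92.8] w 10.1 F 30.0 t 47.8 q [ 0.26 -0.29  2.11 -0.32  0.52  0.42]
time: 48.3
tool_pos: [0.5666, 0.1522, 0.1881]
ee_rot: [2.304, -0.0, 1.62]
wrist_force: [-0.8, -0.9, -1.7]
width: 0.0099
finger_force: 30.0
```

View pics/s9.png

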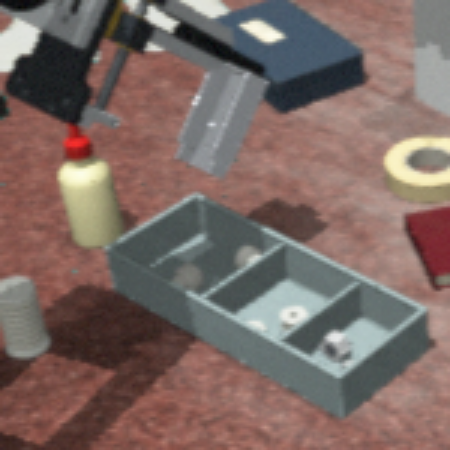

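```bash
python3 -m crank '[[1,[0,0.004,0.003],[8,0,0]],[1,[0,0.004,0.003],[8,0,0]],[1,[0,0.004,0],[8,0,0]],[1,[0,0.004,0],[8,0,0]],[1,[0,0,0],[8,0,0]],[1,[0,0,0],[8,0,0]],[1,[0,0,0],[0,0,0]],[1,[0,0,0],[0,0,0]]]'>/dev/null; python3 d.py 595 -272 185
```

```text
pos [583.4 152.9 189.9] rpy [-179.8    0.    92.8] w 9.8 F 30.0 t 49.15 q [ 0.16  0.21  1.26 -0.    1.67  0.11]
shift [-424.9   -9.3    5.3]
```

```bash
python3 -m crank '[[1,[-0.042,-0.001,0],[0,0,0]],[1,[-0.042,-0.001,0],[0,0,0]],[1,[-0.042,-0.001,0],[0,0,0]],[1,[-0.042,-0.001,0],[0,0,0]],[1,[-0.042,-0.001,0],[0,0,0]],[1,[-0.042,-0.001,0],[0,0,0]],[1,[-0.042,-0.001,0],[0,0,0]],[1,[-0.042,-0.001,0],[0,0,0]]]'>/dev/null; python3 -m crank '[[1,[-0.042,-0.001,0],[0,0,0]],[1,[-0.042,0,0],[0,0,0]],[1,[0,0,0],[0,0,0]],[1,[0,0,0],[0,0,0]],[1,[0,0,0],[0,0,0]]]'; python3 d.py 595 -272 42.6;python3 - <<'E'
from m import *
S=[snap("scene"),snap("top")]
for s in S:
    P=cloud(s);m=(P[...,0]>.48)&(P[...,0]<.62)&(P[...,1]>-.30)&(P[...,1]<-.24)&(P[...,2]>.012)&(P[...,2]<.09)
    print(m.sum())
E
```

```text
time: 50.45
tool_pos: [0.5948, -0.2651, 0.1942]
ee_rot: [3.14, 0.0, 1.622]
wrist_force: [0.3, 0.3, -0.8]
width: 0.0095
finger_force: 30.0
pos [ 594.8 -265.1  194.2] rpy [179.9   0.   92.9] w 9.5 F 30.0 t 50.45 q [-0.51  0.32  1.12  0.    1.7  -0.56]
shift [ -6.8  -0.4 151.6]
0
0
```

Spot is clear; set it down.

```bash
python3 -m crank '[[1,[-0.006,0,0.04],[0,0,0]],[1,[0,0,0.04],[0,0,0]],[1,[0,0,0.035],[0,0,0]],[1,[0,0,0.015],[0,0,0]],[1,[0,0,0],[0,0,0]],[1,[0,0,0],[0,0,0]],[1,[0,0,0],[0,0,0]]]'; python3 d.py 595 -272 42.6
```

```text
time: 51.25
tool_pos: [0.5975, -0.2735, 0.0665]
ee_rot: [3.137, 0.003, 1.621]
wrist_force: [0.3, 0.4, -0.8]
width: 0.0095
finger_force: 30.0
pos [ 597.5 -273.5   66.5] rpy [179.7   0.2  92.9] w 9.5 F 30.0 t 51.25 q [-0.52  0.38  1.3   0.    1.46 -0.57]
shift [ 1.6 -2.5 23.9]
```

```bash
python3 -m crank '[[1,[0,0,0.011],[0,0,0]],[1,[0,0,0.01],[0,0,0]],[1,[0,0,0],[0,0,0]],[1,[0,0,0],[0,0,0]],[1,[0,0,0.0015],[0,0,0]],[1,[0,0,0],[0,0,0]],[1,[0,0,0],[0,0,0]]]'; python3 -m crank '[[1,[0,0,0.001],[0,0,0]],[1,[0,0,0],[0,0,0]],[1,[0,0,0],[0,0,0]]]'
```

```text
time: 51.95
tool_pos: [0.5957, -0.2729, 0.0419]
ee_rot: [3.141, 0.0, 1.62]
wrist_force: [-1.3, 1.1, 4.9]
width: 0.0098
finger_force: 30.0
time: 52.25
tool_pos: [0.5957, -0.2729, 0.0419]
ee_rot: [3.141, 0.001, 1.62]
wrist_force: [-3.9, 2.2, 9.0]
width: 0.0098
finger_force: 30.0
```

```bash
python3 -m crank '[[0.5,[0,0,-0.0015],[0,0,0]],[0.5,[0,0,0],[0,0,0]],[0.5,[0,0,0],[0,0,0]],[0.5,[0,0,0],[0,0,0]],[0.5,[0,0,-0.03],[0,0,0]],[0.5,[0,0,-0.04],[0,0,0]],[0.5,[0,0,-0.05],[0,0,0]],[0.5,[0,0,-0.04],[0,0,0]]]'>/dev/null;python3 -m crank '[[0.5,[0,0,0],[0,0,0]],[0.5,[0,0,0],[0,0,0]],[0.5,[0,0,0],[0,0,0]],[0.5,[0,0,0],[0,0,0]]]'
python3 - <<'E'
from m import *
S=[snap("scene"),snap("top")]
cv2.imwrite("pics/s10.png",np.hstack([cv2.resize(s["color"][a:b,c:d][...,::-1],(400,333)) for s,(a,b,c,d) in zip(S,((150,400,160,460),(140,340,130,370)))]))
E
```

```text
time: 53.45
tool_pos: [0.5947, -0.2723, 0.198]
ee_rot: [-3.137, -0.003, 1.62]
wrist_force: [0.2, -0.2, 0.4]
width: 0.0469
finger_force: 0.0
```

View pics/s10.png

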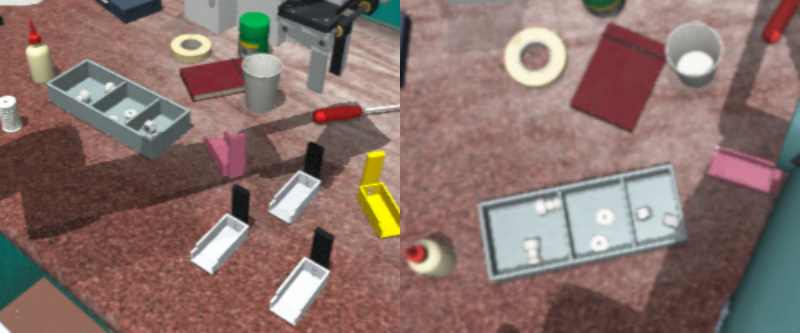

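The final pictures show two dies, two bobbins and two nuts, each pair in its own cell. All three scoops are empty and standing, and the oiler and spool stand upright beside the tray. I'm handing in.

```bash
python3 -c "
from bench import robot
print(robot.close_job())"
```

```text
the job is handed in; nothing more can be done
None
```

The job is handed in: the dies, bobbins and nuts are each in their own cell, the three emptied scoops stand on the worktop off the tray, and the oil bottle and spool stand upright beside it, finished at about 53 s of the 192 s allowed (the verdict was not shown to me).

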